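# Clamp the drawer front in the jig: three clamp levers to their stops

### The arm

A 6-joint arm with a two-finger parallel gripper is mounted at the origin on the work surface. World frame = base frame: x ahead of the robot, y to its left, z up, the work surface at z = 0. Lengths are in mm, angles in rad, forces in N, time in s.
With the tool pointing down it reaches from about 350 to 975 mm from the base axis. Payload 7.1 kg.
Tool frame: the origin (TCP) lies midway between the tips of the shut fingers; the grasp point (between the pads) lies 19 mm behind it; z points along the fingers, y is the line along which they close (so a half turn about z gives the same grasp; the last joint's range is limited). The gripper opens to 88 mm and grips with 3 to 60 N. Pads are 20 mm wide; open, the fingers measure 115 mm over their backs; the gripper's body (75 mm by 178 mm) begins 61 mm behind the grasp point.
Start: joints at [-1.214, 0.423, 1.63, -0, 1.089, -0.019], TCP at [229.402, -581.36, 222.675] pointing down, gripper open.
Joint ranges: [-3, 3], [-0.9, 2.11], [0.09, 2.58], [-1.31, 4.45], [0.11, 2.69], [-2.54, 2.54]. Speed limits (rad/s): [2.39, 2.39, 3.01, 3.14, 3.14, 3.14].

### API

Orientations are given as a rotation vector (axis times angle).
In Python, from workcell import ctrl gives the robot as it stands.
- The arm moves only by the shell command python3 -m inch 'ROWS' [OPENING]. ROWS is JSON, a list of rows, each an object with "xyz": the shift along the tool's x, y, z in mm, a list of three; "rot": the turn, a rotation vector about the tool's x, y, z in rad, a list of three. In form: [{"xyz": [dx, dy, dz], "rot": [ax, ay, az]}, ...]. A call has 1 to 12 rows; each row is the pose to reach, as a shift and turn from the pose commanded when the call began, along the tool's axes at that moment; what a row does not reach only later rows make up. A row lasts 1/12 s, in which the tool goes at most 41.7 mm and 7.16 degrees, less where a joint would pass 70% of its speed; a pose out of reach is approached as far as the arm can. A call with a gripper value outside its range is refused whole. OPENING is the closure in counts, from 0 (fully open) to 255 (shut), set as the call begins (- or left out, the last holds). The fingers move at their own pace and stop on an object; the grip force is fixed at half the most. Time passes only in rows, so rows that repeat a pose let the fingers close. It gives the time, the measured TCP pose, the force, the opening and the grip force at its end, in the units of the state.
- ctrl.get_obs(): the state, without advancing time (a new reading comes with each control period).
- ctrl.get_image(name): name is "side" or "top" or "wrist"; returns the picture (384x512x3 uint8, red, green, blue); there is no depth.
- ctrl.camera_model(name): a dict with "fx", "fy", "cx", "cy" (pixels), "position" and "attitude" of the camera in the world. Camera axes: x right, y up, looking along -z (the intrinsics and any distortion apply to the point x, -y, -z); pixel columns grow to the right and rows downward; lengths in mm; the calibration is good to about 2 mm. A picture is of the moment at which its call begins: read the wrist's pose just before it. camera_model takes no time and is no camera call; for the wrist camera it gives the pose at the moment of the call.
- ctrl.close_job(): hands the job in; it is judged then, once.
The state is a dict: "t": time; "qpos": joint angles; "qvel": joint speeds; "joint_torque": joint torques, N m; "ee_pos": TCP position; "orientation": TCP orientation; "ft_force": force on the tool from outside, world axes, zero at the start; "moment": the same for the moment, N m; "width": finger opening in mm; "grasp_force": force on a finger pad.
Only numpy, scipy, OpenCV 4.12 (cv2) and the standard library are available. Lean on these libraries where they do the work, as an engineer would, in place of code of your own. Each camera call takes 0.05 s, during which the arm holds its last target. There are 200 camera calls.

### The job

Clamp the white drawer front in the jig: turn the three orange clamp levers clockwise, each fully home against its red stop pin. Tighten the middle lever all the way first so that the beam lies flat, then the two outer ones in either order; leave the sander, the glue bottle and the green bin where they are.

Things in the scene. Friction and masses are not known exactly. Their poses are not given: they have to be found in the camera images.
- jig: Fixed jig: plywood base (x -175 to 75, y -250 to 250 mm), white drawer front, across it a blue beam 56 x 440 mm, top 70 mm above the bench. Origin: on the bench under the beam's middle; y along the beam (to the robot's left), x away from the robot. Bolts with orange levers at x 0, y -140, 0, 140 mm; a red stop pin 10 mm thick, 104 mm high, at x 14.5 mm, 55 mm further in +y than each bolt.
- lever_left (a joint): Angle (rad) of the left lever (the jig's +y end, 140 mm from the middle one) about its upright bolt; 0 = slack (arm points to the robot's side), grows clockwise seen from above; end stop 1.75 = fully tight: the arm lies along the beam, points to the jig's +y and touches its red pin. Stiff (0.22 N m), stays where left.
- lever_left_hub (a point): Point on the bolt axis of the left lever (the jig's +y end, 140 mm from the middle one), 94 mm above the bench, half-way up the arm. Its own x axis points along the arm, from bolt to ball. Black hub, 38 mm diameter, top 112 mm (bolt end 117 mm) above the bench.
- lever_left_ball (a point): Centre of the orange ball (30 mm diameter) at the end of the arm of the left lever (the jig's +y end, 140 mm from the middle one), 95 mm from the bolt axis, 94 mm above the bench. The arm is a straight orange bar 16 mm wide and 26 mm high, from 80 to 106 mm above the bench.
- lever_mid (a joint): Angle (rad) of the middle lever about its upright bolt; 0 = slack (arm points to the robot's side), grows clockwise seen from above; end stop 1.75 = fully tight: the arm lies along the beam, points to the jig's +y and touches its red pin. Stiff (0.22 N m), stays where left.
- lever_mid_hub (a point): Point on the bolt axis of the middle lever, 94 mm above the bench, half-way up the arm. Its own x axis points along the arm, from bolt to ball. Black hub, 38 mm diameter, top 112 mm (bolt end 117 mm) above the bench.
- lever_mid_ball (a point): Centre of the orange ball (30 mm diameter) at the end of the arm of the middle lever, 95 mm from the bolt axis, 94 mm above the bench. The arm is a straight orange bar 16 mm wide and 26 mm high, from 80 to 106 mm above the bench.
- lever_right (a joint): Angle (rad) of the right lever (the jig's -y end, 140 mm from the middle one) about its upright bolt; 0 = slack (arm points to the robot's side), grows clockwise seen from above; end stop 1.75 = fully tight: the arm lies along the beam, points to the jig's +y and touches its red pin. Stiff (0.22 N m), stays where left.
- lever_right_hub (a point): Point on the bolt axis of the right lever (the jig's -y end, 140 mm from the middle one), 94 mm above the bench, half-way up the arm. Its own x axis points along the arm, from bolt to ball. Black hub, 38 mm diameter, top 112 mm (bolt end 117 mm) above the bench.
- lever_right_ball (a point): Centre of the orange ball (30 mm diameter) at the end of the arm of the right lever (the jig's -y end, 140 mm from the middle one), 95 mm from the bolt axis, 94 mm above the bench. The arm is a straight orange bar 16 mm wide and 26 mm high, from 80 to 106 mm above the bench.
- sander: Bystander: round hand sander, blue top, 120 mm diameter, 112 mm high, standing on the bench; origin at the centre of its underside.
- glue: Bystander: white glue bottle with yellow label and red cap, 68 mm diameter, 190 mm high, standing; origin at the centre of its underside.
- dowel_bin: Bystander: open green bin of dowels, 130 x 100 x 60 mm; origin at the centre of its underside.

How it is judged:
By the outcome, as a careful person would: the job done as asked, in the order asked, and still so for the second after the job is handed in, with the robot touching nothing.
It also fails if it takes over 53 s, if anything falls off the work surface, if the arm or the gripper's body presses on something with over 40 N, if the wrist force passes 120 N, or if a joint passes its speed limit or range.

## Working session

There is one attempt and no reset: what is moved stays moved. The work goes in short steps, Python scripts to look and compute and a shell command to move; the robot and the scene stay as the last step left them, time stands still between calls to the robot, and variables do not carry over. Pictures are saved under pics/ and viewed, at most 10 in all, crops included, and the job is handed in when it is done.

```bash
mkdir -p pics; python3 - <<'E'
from workcell import ctrl
import cv2
for n in("top","side"):
    cv2.imwrite(f"pics/{n}0.png",cv2.cvtColor(ctrl.get_image(n),cv2.COLOR_RGB2BGR)); print(n,ctrl.camera_model(n))
o=ctrl.get_obs();print(o)
E
```

```text
top {'fx': 499.0119115636484, 'fy': 499.0119115636484, 'cx': 254.30878114664682, 'cy': 199.09582579553103, 'position': array([ 414.91480311,   -9.76144355, 1518.60303331]), 'attitude': array([ 0.03634982, -0.03751953, -1.58937742])}
side {'fx': 455.4601185787576, 'fy': 455.4601185787576, 'cx': 261.34779465658943, 'cy': 196.003953969879, 'position': array([ 157.20946291, 1101.77646188, 1035.51529078]), 'attitude': array([ 0.16897895, -1.23040845, -2.62139137])}
{'t': 0.1, 'qpos': array([-1.21398003e+00,  4.23757757e-01,  1.63058598e+00,  1.57245855e-05,
        1.08860612e+00, -1.90088472e-02]), 'qvel': array([ 0.00192189, -0.00065759, -0.00265276,  0.00082139,  0.00024083,
       -0.00035381]), 'joint_torque': array([-1.41048964e-03, -5.45613742e+01, -2.74324536e+01,  6.45827665e-02,
        1.87948236e-02, -2.94495521e-05]), 'ee_pos': array([ 229.2513509 , -580.90891516,  221.9944364 ]), 'orientation': array([-3.08497456e+00, -5.86614964e-01,  3.36666853e-04]), 'ft_force': array([-0.75289714,  0.20673796,  0.27953277]), 'moment': array([ 0.04726932,  0.01831561, -0.01277817]), 'grasp_force': 0.0, 'width': 87.98893656591127}
```

View pics/top0.png

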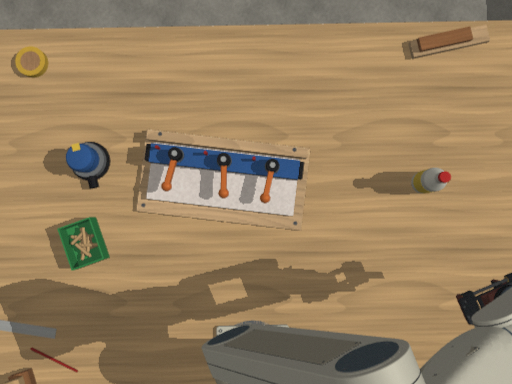

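View pics/side0.png

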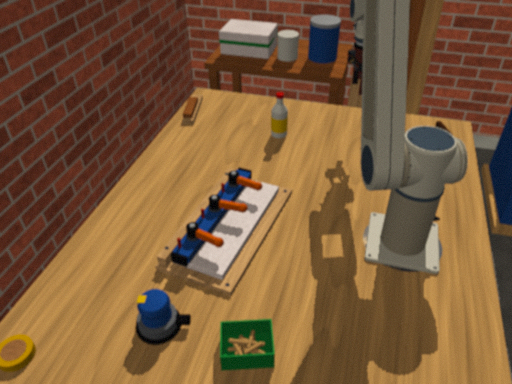

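Top view: hubs at about (175,154), (223,159) and (272,165); balls at (167,186), (223,193) and (265,198). The glue is on the right at (432,181), the sander at (88,160) and the bin at (83,243). Next I refine these positions.

```bash
cat > h.py <<'E'
import numpy as np,cv2
from scipy.spatial.transform import Rotation as R
from workcell import ctrl
def ray(n,px,z,m=None):
    m=m or ctrl.camera_model(n); A=R.from_rotvec(m["attitude"]).as_matrix()
    d=A@np.array([(px[0]-m["cx"])/m["fx"],-(px[1]-m["cy"])/m["fy"],-1]); p=np.array(m["position"])
    return (p+d*(z-p[2])/d[2])
def proj(n,P):
    m=ctrl.camera_model(n); A=R.from_rotvec(m["attitude"]).as_matrix(); q=A.T@(np.array(P)-m["position"])
    return m["cx"]+m["fx"]*q[0]/-q[2], m["cy"]-m["fy"]*q[1]/-q[2]
def tool(target,yaw=None):
    "shift in tool axes to world target, from the measured pose"
    o=ctrl.get_obs(); r=R.from_rotvec(o["orientation"]); return r.inv().apply(np.array(target)-o["ee_pos"])
E
python3 - <<'E'
from h import *
im=cv2.imread("pics/top0.png"); hsv=cv2.cvtColor(im,cv2.COLOR_BGR2HSV)
def comps(mask,amin):
    n,l,s,c=cv2.connectedComponentsWithStats(mask.astype(np.uint8)); return [(s[i],c[i],np.argwhere(l==i)[:,::-1]) for i in range(1,n) if s[i,4]>amin]
H,S,V=hsv[...,0],hsv[...,1],hsv[...,2]
roi=np.zeros(H.shape,bool); roi[120:235,130:320]=1
for s,c,p in comps((H<14)&(S>170)&(V>110)&roi,8): print("orange/red",s,c.round(1), "bottom",p[p[:,1]>p[:,1].max()-8].mean(0).round(1))
for s,c,p in comps((V<60)&roi,12): print("dark",s,c.round(1),ray("top",c,112).round(1))
blue=(H>100)&(H<125)&(S>120)&roi
for s,c,p in comps(blue,100):
    print("blue",s,c, [ray("top",q,70).round(1)[:2].tolist() for q in cv2.boxPoints(cv2.minAreaRect(p.astype(np.float32)))])
cv2.imwrite("pics/top0z.png",cv2.resize(im[120:235,130:320],None,fx=4,fy=4,interpolation=cv2.INTER_CUBIC))
for n,px in(("glue",(444,177)),("sander",(85,160)),("bin",(83,243))): print(n,ray("top",px,{"glue":190,"sander":100,"bin":50}[n]).round())
E
```

```text
orange/red [162 160  15  30 184] [168.9 175.2] bottom [166.  185.5]
orange/red [219 166   9  31 176] [223.  182.2] bottom [223.  192.5]
orange/red [261 171  13  31 156] [266.8 187.6] bottom [264.6 197.4]
dark [145 144   6  17  60] [147.  151.8] [620.8 290.  112. ]
dark [168 147  15  15 118] [175.4 154.2] [612.6 209.6 112. ]
dark [217 153  14  13 106] [223.3 159.4] [595.1  74.3 112. ]
dark [265 159  14  13 104] [271.3 165.4] [575.6 -61.5 112. ]
dark [298 162   5  17  56] [300.3 170. ] [ 560.8 -143.2  112. ]
blue [148 144  27  20 341] [159.15542522 153.85043988] [[599.1, 297.2], [651.8, 290.8], [642.5, 220.1], [589.9, 226.5]]
blue [ 176  147  124   32 1725] [238.3542029 162.9315942] [[588.6, 220.8], [641.7, 214.0], [592.2, -146.6], [539.2, -139.1]]
glue [ 527. -519.  190.]
sander [602. 470. 100.]
bin [364. 493.  50.]
```

View pics/top0z.png

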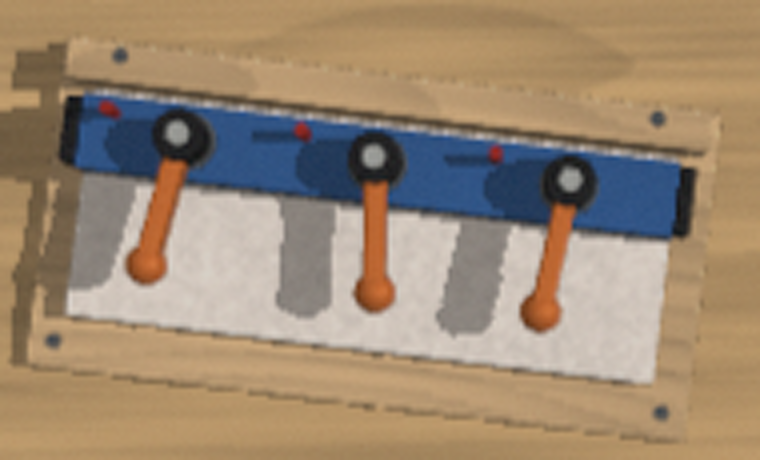

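The crop shows red pins at +y of each bolt. The mid lever points straight down the image and the outer ones lean about 12° left. Next I compute the move to a hover beside the middle lever, with tool x along jig y and tool y along jig x.

```bash
cat >> h.py <<'E'
hl,hm,hr=[ray("top",(u/4+130-.4,v/4+120-.4),117) for u,v in((177,132),(373,156),(570,179))]
jy=(hl-hr)/np.linalg.norm(hl-hr); jx=np.array([jy[1],-jy[0],0]); hub=(hl+hm+hr)/3
J=lambda x,y,z:np.array([hub[0],hub[1],0])+jx*x+jy*y+np.array([0,0,z])
E
python3 - <<'E'
from h import *
print(hl,hm,hr,np.linalg.norm(hl-hr),jy)
o=ctrl.get_obs(); r=R.from_rotvec(o["orientation"])
T=R.from_matrix(np.c_[jy,jx,[0,0,-1]])
print("world",J(-72,-45,200),"shift",tool(J(-72,-45,200)).round(1),"rot",(r.inv()*T).as_rotvec().round(3))
E
```

```text
[616.41401489 213.27034458 117.        ] [596.77742392  75.18993196 117.        ] [577.85680684 -63.46196149 117.        ] 279.40548941813756 [0.13799732 0.9904326  0.        ]
world [519.4950552  40.3657781 200.       ] shift [ 498.  -471.4   22.7] rot [-1.000e-03 -1.000e-03 -1.057e+00]
```

```bash
python3 -m inch '[{"xyz":[20,-20,0],"rot":[0,0,-0.05]},{"xyz":[50,-48,0],"rot":[0,0,-0.12]},{"xyz":[77,-74,0],"rot":[0,0,-0.2]},{"xyz":[104,-100,0],"rot":[0,0,-0.29]},{"xyz":[131,-126,0],"rot":[0,0,-0.38]},{"xyz":[158,-152,0],"rot":[0,0,-0.47]},{"xyz":[185,-178,0],"rot":[0,0,-0.56]},{"xyz":[212,-204,0],"rot":[0,0,-0.65]},{"xyz":[239,-230,0],"rot":[0,0,-0.74]},{"xyz":[266,-255,0],"rot":[0,0,-0.83]},{"xyz":[290,-278,0],"rot":[0,0,-0.92]},{"xyz":[305,-290,0],"rot":[0,0,-1.0]}]' 255
python3 - <<'E'
from h import *
r=R.from_rotvec(ctrl.get_obs()["orientation"]); T=R.from_matrix(np.c_[jy,jx,[0,0,-1]])
print("shift",tool(J(-72,-45,200)).round(1),"rot",(r.inv()*T).as_rotvec().round(3),ctrl.get_obs()["ee_pos"])
E
```

```text
t: 1.1
ee_pos: [406.9, -196.8, 222.5]
orientation: [-2.42, -2.001, -0.0]
ft_force: [0.4, -0.2, -0.1]
width: 11.5
grasp_force: 0.0
shift [254.   66.   22.6] rot [-0.001 -0.001 -0.051] [ 406.94721449 -196.75596329  222.49913123]
```

```bash
python3 -m inch '[{"xyz":[20,5,2],"rot":[0,0,-0.05]},{"xyz":[50,13,5],"rot":[0,0,-0.05]},{"xyz":[80,21,8],"rot":[0,0,-0.05]},{"xyz":[115,30,11],"rot":[0,0,-0.05]},{"xyz":[150,39,14],"rot":[0,0,-0.05]},{"xyz":[185,48,17],"rot":[0,0,-0.05]},{"xyz":[215,56,20],"rot":[0,0,-0.05]},{"xyz":[240,62,22],"rot":[0,0,-0.05]},{"xyz":[252,66,22],"rot":[0,0,-0.05]},{"xyz":[252,66,22],"rot":[0,0,-0.05]},{"xyz":[252,66,22],"rot":[0,0,-0.05]}]'
python3 - <<'E'
from h import *
o=ctrl.get_obs(); m=ctrl.camera_model("wrist"); im=ctrl.get_image("wrist")
cv2.imwrite("pics/w1.png",cv2.cvtColor(im,cv2.COLOR_RGB2BGR))
r=R.from_rotvec(o["orientation"]); T=R.from_matrix(np.c_[jy,jx,[0,0,-1]])
print("shift",tool(J(-72,-45,200)).round(1),"rot",(r.inv()*T).as_rotvec().round(3),o["ee_pos"],o["qpos"],o["width"])
for n,y in(("mid",0),("R",-140),("L",140)): print(n,proj("wrist",J(0,y,117)))
E
```

```text
t: 2.02
ee_pos: [519.9, 34.7, 200.4]
orientation: [-2.375, -2.056, 0.001]
ft_force: [0.4, 0.3, -0.1]
width: 0.4
grasp_force: 0.0
shift [ 6.2 -1.   0.5] rot [-0.001  0.001 -0.005] [519.92118703  34.70245107 200.40841689] [ 4.40118051e-02  3.01140905e-01  1.87626584e+00 -4.18121708e-04
  9.65095005e-01  1.87882595e-01] 0.36126492273518696
mid (np.float64(334.4304106931219), np.float64(140.63439414913194))
R (np.float64(324.64239713958136), np.float64(281.5752981912328))
L (np.float64(347.6503675358501), np.float64(-49.72421729125517))
```

View pics/w1.png

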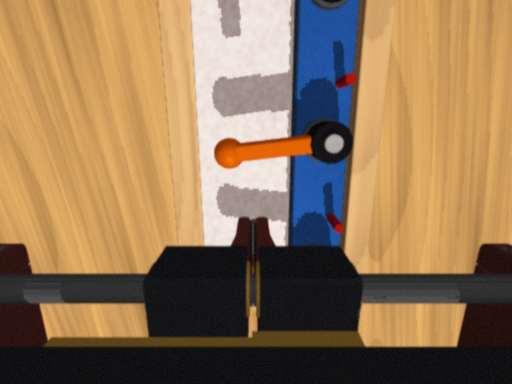

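Wrist view: the mid bolt is at (335,144) against a projected (334,141), so the map is good. The ball is at (229,153) and the fingertips at (253,220), on the lever's −y side and clear of it. Now I descend.

```bash
python3 -m inch '[{"xyz":[0,6,12],"rot":[0,0,0]},{"xyz":[0,11,35],"rot":[0,0,0]},{"xyz":[0,11,60],"rot":[0,0,0]},{"xyz":[0,11,85],"rot":[0,0,0]},{"xyz":[0,11,105],"rot":[0,0,0]},{"xyz":[0,11,114],"rot":[0,0,0]},{"xyz":[0,11,114],"rot":[0,0,0]}]' 255
python3 - <<'E'
from h import *
cv2.imwrite("pics/w2.png",cv2.cvtColor(ctrl.get_image("wrist"),cv2.COLOR_RGB2BGR))
print(tool(J(-60,-51,86)).round(1),ctrl.get_obs()["ft_force"])
E
```

```text
t: 2.65
ee_pos: [529.4, 32.0, 84.3]
orientation: [-2.376, -2.051, 0.006]
ft_force: [-0.7, -0.2, -0.8]
width: 0.5
grasp_force: 0.0
[ 0.5  0.  -0.2] [ 0.58270925 -0.5106662   0.45716481]
```

View pics/w2.png

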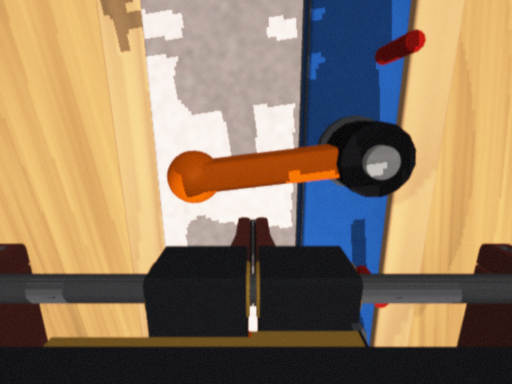

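The tips are at the arm's mid-length, with the arm ahead in +y and clear. Now I sweep the arc.

```bash
python3 -m inch '[{"xyz":[10,1,0],"rot":[0,0,0]},{"xyz":[20,1,0],"rot":[0,0,0]},{"xyz":[31,-2,0],"rot":[0,0,0]},{"xyz":[42,-5,0],"rot":[0,0,0]},{"xyz":[52,-6,0],"rot":[0,0,0]},{"xyz":[62,-5,0],"rot":[0,0,0]},{"xyz":[73,-3,0],"rot":[0,0,0]},{"xyz":[83,1,0],"rot":[0,0,0]},{"xyz":[93,8,0],"rot":[0,0,0]},{"xyz":[101,16,0],"rot":[0,0,0]},{"xyz":[105,21,0],"rot":[0,0,0]},{"xyz":[108,26,0],"rot":[0,0,0]}]'
python3 - <<'E'
from h import *
cv2.imwrite("pics/w3.png",cv2.cvtColor(ctrl.get_image("wrist"),cv2.COLOR_RGB2BGR))
print(tool(J(-21.5,62,86)).round(1),ctrl.get_obs()["ft_force"])
E
```

```text
t: 3.7
ee_pos: [572.8, 137.2, 86.9]
orientation: [-2.375, -2.056, 0.0]
ft_force: [-3.1, -2.1, 1.2]
width: 0.5
grasp_force: 1.6
[ 3.5 10.   1. ] [-0.88616272  0.62333186 -0.4085972 ]
```

View pics/w3.png

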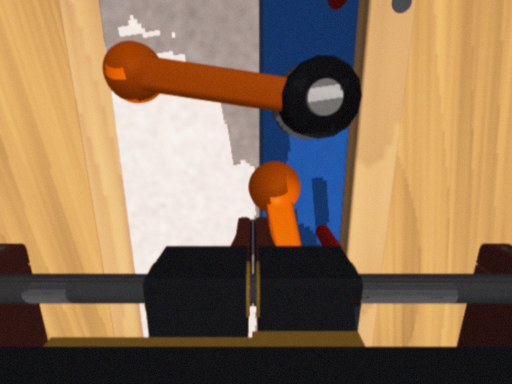

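The mid lever is almost home: its ball is at (275,187) and its pin at (327,237). I press on gently.

```bash
python3 -m inch '[{"xyz":[1,3,0],"rot":[0,0,0]},{"xyz":[2,6,0],"rot":[0,0,0]},{"xyz":[3,9,0],"rot":[0,0,0]},{"xyz":[3,11,0],"rot":[0,0,0]},{"xyz":[3,11,0],"rot":[0,0,0]}]'
python3 -m inch '[{"xyz":[0,1,0],"rot":[0,0,0]},{"xyz":[0,2,0],"rot":[0,0,0]},{"xyz":[0,2,0],"rot":[0,0,0]}]'
python3 -m inch '[{"xyz":[0,1,0],"rot":[0,0,0]},{"xyz":[0,2,0],"rot":[0,0,0]},{"xyz":[0,2,0],"rot":[0,0,0]}]'
```

```text
t: 4.17
ee_pos: [584.4, 137.7, 86.7]
orientation: [2.377, 2.054, 0.001]
ft_force: [-2.0, 1.3, 0.7]
width: 0.2
grasp_force: 0.6
t: 4.42
ee_pos: [585.8, 137.4, 86.6]
orientation: [-2.377, -2.055, -0.0]
ft_force: [-2.5, 1.5, 0.2]
width: 0.4
grasp_force: 1.3
t: 4.67
ee_pos: [587.9, 137.1, 86.6]
orientation: [-2.377, -2.055, -0.0]
ft_force: [-2.1, 1.1, -0.4]
width: 0.6
grasp_force: 1.3
```

Still only the friction level (about 2 N), so I continue in small steps.

```bash
for i in 1; do python3 -m inch '[{"xyz":[0,1,0],"rot":[0,0,0]},{"xyz":[0,2,0],"rot":[0,0,0]},{"xyz":[0,2,0],"rot":[0,0,0]}]'
python3 -m inch '[{"xyz":[0,1,0],"rot":[0,0,0]},{"xyz":[0,2,0],"rot":[0,0,0]},{"xyz":[0,2,0],"rot":[0,0,0]}]'; done
python3 - <<'E'
from h import *
o=ctrl.get_obs();print(tool(J(-21.5,62,86)).round(1),o["ft_force"])
im=cv2.cvtColor(ctrl.get_image("top"),cv2.COLOR_RGB2BGR)
cv2.imwrite("pics/t4.png",cv2.resize(im[110:225,130:320],None,fx=4,fy=4,interpolation=cv2.INTER_CUBIC))
E
```

```text
t: 4.92
ee_pos: [589.0, 137.0, 86.6]
orientation: [-2.376, -2.054, 0.002]
ft_force: [-5.6, 3.9, 1.9]
width: 0.6
grasp_force: 3.1
t: 5.17
ee_pos: [589.0, 136.9, 86.5]
orientation: [-2.374, -2.052, 0.007]
ft_force: [-13.1, 5.7, 7.6]
width: -0.0
grasp_force: 6.6
[ 1.7 -5.1  0.6] [-13.11625036   5.73583138   7.64529758]
```

The TCP stuck at x=589 as the force rose to 13 N, so the lever is home on the stop. I back off and shift to the left lever, which stays clear at this height.

```bash
python3 -m inch '[{"xyz":[0,-6,0],"rot":[0,0,0]},{"xyz":[0,-22,0],"rot":[0,0,0]},{"xyz":[0,-38,0],"rot":[0,0,0]},{"xyz":[8,-46,0],"rot":[0,0,0]},{"xyz":[20,-46,0],"rot":[0,0,0]},{"xyz":[29,-46,0],"rot":[0,0,0]},{"xyz":[29,-46,0],"rot":[0,0,0]},{"xyz":[29,-46,0],"rot":[0,0,0]}]'
python3 - <<'E'
from h import *
o=ctrl.get_obs();print(tool(J(-60,89,86)).round(1),o["ft_force"])
im=cv2.cvtColor(ctrl.get_image("top"),cv2.COLOR_RGB2BGR); s=cv2.cvtColor(ctrl.get_image("side"),cv2.COLOR_RGB2BGR)
a=cv2.resize(im[110:225,130:320],(760,300)); b=cv2.resize(s[150:300,150:310],(320,300))
cv2.imwrite("pics/t5.png",np.hstack([cv2.resize(im[110:225,130:320],(480,300),interpolation=cv2.INTER_CUBIC),b]))
E
```

```text
t: 5.88
ee_pos: [551.6, 172.9, 86.8]
orientation: [2.374, 2.056, 0.002]
ft_force: [0.5, 0.1, -0.2]
width: -0.0
grasp_force: 0.0
[-1.7 -1.6  0.8] [ 0.51495841  0.10396371 -0.22973509]
```

View pics/t5.png

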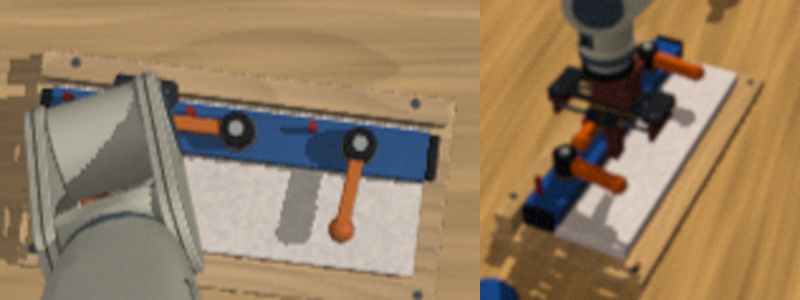

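The mid lever lies along the beam at its pin. The fingers stand between it and the left lever, clear of both. Same arc for the left lever.

```bash
python3 -m inch '[{"xyz":[10,-1,1],"rot":[0,0,0]},{"xyz":[19,-2,1],"rot":[0,0,0]},{"xyz":[29,-4,1],"rot":[0,0,0]},{"xyz":[40,-7,1],"rot":[0,0,0]},{"xyz":[50,-8,1],"rot":[0,0,0]},{"xyz":[60,-7,1],"rot":[0,0,0]},{"xyz":[71,-5,1],"rot":[0,0,0]},{"xyz":[81,-1,1],"rot":[0,0,0]},{"xyz":[91,6,1],"rot":[0,0,0]},{"xyz":[99,14,1],"rot":[0,0,0]},{"xyz":[103,19,1],"rot":[0,0,0]},{"xyz":[107,24,1],"rot":[0,0,0]}]'
python3 -m inch '[{"xyz":[1,3,0],"rot":[0,0,0]},{"xyz":[2,6,0],"rot":[0,0,0]},{"xyz":[3,9,0],"rot":[0,0,0]},{"xyz":[3,12,0],"rot":[0,0,0]},{"xyz":[3,13,0],"rot":[0,0,0]},{"xyz":[3,13,0],"rot":[0,0,0]}]'
python3 -m inch '[{"xyz":[0,1,0],"rot":[0,0,0]},{"xyz":[0,2,0],"rot":[0,0,0]},{"xyz":[0,2,0],"rot":[0,0,0]}]'
python3 -c "
from h import *
print(tool(J(-16.4,200,86)).round(1))"
```

```text
t: 6.98
ee_pos: [589.1, 274.8, 85.2]
orientation: [-2.375, -2.055, 0.003]
ft_force: [-3.9, -1.9, 0.7]
width: 0.7
grasp_force: 1.6
t: 7.48
ee_pos: [603.4, 275.4, 85.9]
orientation: [2.377, 2.054, 0.001]
ft_force: [-1.7, 1.5, -0.6]
width: 0.0
grasp_force: 0.9
t: 7.73
ee_pos: [605.1, 275.1, 85.9]
orientation: [2.377, 2.054, 0.001]
ft_force: [-1.7, 2.7, 0.0]
width: 0.1
grasp_force: 1.3
[ 0.7  3.2 -0.1]
```

```bash
python3 -m inch '[{"xyz":[0,1,0],"rot":[0,0,0]},{"xyz":[0,2,0],"rot":[0,0,0]},{"xyz":[0,3,0],"rot":[0,0,0]},{"xyz":[0,3,0],"rot":[0,0,0]}]'
python3 -m inch '[{"xyz":[0,1,0],"rot":[0,0,0]},{"xyz":[0,2,0],"rot":[0,0,0]},{"xyz":[0,2,0],"rot":[0,0,0]}]'
```

```text
t: 8.07
ee_pos: [607.9, 274.9, 85.9]
orientation: [-2.376, -2.054, -0.0]
ft_force: [-2.8, 3.9, 0.3]
width: 0.5
grasp_force: 2.1
t: 8.32
ee_pos: [608.0, 274.8, 85.8]
orientation: [-2.375, -2.053, 0.004]
ft_force: [-11.0, 4.8, 5.7]
width: 0.5
grasp_force: 5.7
```

Home at 11 N. I back off, rise and go over to the right lever.

```bash
python3 -m inch '[{"xyz":[0,-6,0],"rot":[0,0,0]},{"xyz":[0,-22,0],"rot":[0,0,0]},{"xyz":[0,-38,-10],"rot":[0,0,0]},{"xyz":[0,-46,-30],"rot":[0,0,0]},{"xyz":[0,-46,-55],"rot":[0,0,0]},{"xyz":[-15,-46,-78],"rot":[0,0,0]},{"xyz":[-40,-46,-85],"rot":[0,0,0]},{"xyz":[-70,-46,-85],"rot":[0,0,0]},{"xyz":[-100,-46,-85],"rot":[0,0,0]},{"xyz":[-130,-46,-85],"rot":[0,0,0]},{"xyz":[-160,-46,-85],"rot":[0,0,0]},{"xyz":[-190,-46,-85],"rot":[0,0,0]}]'
python3 -m inch '[{"xyz":[-30,0,0],"rot":[0,0,0]},{"xyz":[-60,0,0],"rot":[0,0,0]},{"xyz":[-90,0,0],"rot":[0,0,0]},{"xyz":[-120,0,0],"rot":[0,0,0]},{"xyz":[-150,0,0],"rot":[0,0,0]},{"xyz":[-175,0,0],"rot":[0,0,0]},{"xyz":[-192,0,0],"rot":[0,0,0]},{"xyz":[-200,0,0],"rot":[0,0,0]},{"xyz":[-200,0,0],"rot":[0,0,0]},{"xyz":[-200,0,0],"rot":[0,0,0]}]'
python3 - <<'E'
from h import *
o=ctrl.get_obs();print(tool(J(-60,-191,86)).round(1),o["ft_force"],o["qpos"])
cv2.imwrite("pics/w6.png",cv2.cvtColor(ctrl.get_image("wrist"),cv2.COLOR_RGB2BGR))
E
```

```text
t: 9.32
ee_pos: [537.3, 91.1, 171.2]
orientation: [2.375, 2.053, 0.002]
ft_force: [0.8, 0.7, -1.2]
width: -0.0
grasp_force: 0.0
t: 10.15
ee_pos: [508.2, -105.1, 170.9]
orientation: [2.377, 2.053, 0.001]
ft_force: [-0.8, 0.6, -0.6]
width: 0.5
grasp_force: 0.0
[-0.3  3.  84.9] [-0.81885569  0.55894579 -0.55816855] [-2.26802108e-01  3.39775779e-01  1.90386295e+00 -1.52649960e-04
  8.97093579e-01 -8.07099296e-02]
```

View pics/w6.png

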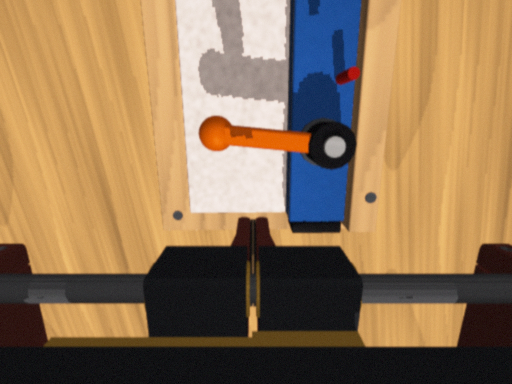

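The right lever is ahead, with its hub at (334,146) and ball at (216,133). The fingers are on its −y side, clear. I descend and sweep the same arc.

```bash
python3 -m inch '[{"xyz":[0,2,15],"rot":[0,0,0]},{"xyz":[0,3,40],"rot":[0,0,0]},{"xyz":[0,3,65],"rot":[0,0,0]},{"xyz":[0,3,80],"rot":[0,0,0]},{"xyz":[0,3,85],"rot":[0,0,0]},{"xyz":[0,3,85],"rot":[0,0,0]},{"xyz":[0,3,85],"rot":[0,0,0]}]'
python3 -c "
from h import *
print(tool(J(-60,-191,86)).round(1))"
python3 -m inch '[{"xyz":[10,1,0],"rot":[0,0,0]},{"xyz":[20,1,0],"rot":[0,0,0]},{"xyz":[31,-2,0],"rot":[0,0,0]},{"xyz":[42,-5,0],"rot":[0,0,0]},{"xyz":[52,-6,0],"rot":[0,0,0]},{"xyz":[62,-5,0],"rot":[0,0,0]},{"xyz":[73,-3,0],"rot":[0,0,0]},{"xyz":[83,1,0],"rot":[0,0,0]},{"xyz":[93,8,0],"rot":[0,0,0]},{"xyz":[101,16,0],"rot":[0,0,0]},{"xyz":[105,21,0],"rot":[0,0,0]},{"xyz":[108,26,0],"rot":[0,0,0]}]'
python3 -m inch '[{"xyz":[1,3,0],"rot":[0,0,0]},{"xyz":[2,6,0],"rot":[0,0,0]},{"xyz":[3,9,0],"rot":[0,0,0]},{"xyz":[3,12,0],"rot":[0,0,0]},{"xyz":[3,13,0],"rot":[0,0,0]},{"xyz":[3,13,0],"rot":[0,0,0]}]'
python3 -m inch '[{"xyz":[0,1,0],"rot":[0,0,0]},{"xyz":[0,2,0],"rot":[0,0,0]},{"xyz":[0,2,0],"rot":[0,0,0]}]'
python3 -c "
from h import *
print(tool(J(-16.4,-80,86)).round(1))"
```

```text
t: 10.78
ee_pos: [511.4, -104.7, 86.0]
orientation: [2.375, 2.056, 0.0]
ft_force: [0.7, 0.6, 0.5]
width: 0.9
grasp_force: 0.0
[-1.2 -0.   0. ]
t: 11.78
ee_pos: [552.4, -1.4, 85.6]
orientation: [-2.375, -2.055, 0.001]
ft_force: [-3.3, -2.9, 0.7]
width: 0.4
grasp_force: 1.6
t: 12.28
ee_pos: [565.8, -1.2, 85.6]
orientation: [2.377, 2.054, 0.0]
ft_force: [-1.2, 1.2, -0.9]
width: -0.0
grasp_force: 0.9
t: 12.53
ee_pos: [567.5, -1.5, 85.6]
orientation: [-2.377, -2.054, 0.0]
ft_force: [-2.6, 1.8, -1.0]
width: 0.7
grasp_force: 1.4
[-0.1  2.3 -0.4]
```

```bash
python3 -m inch '[{"xyz":[0,1,0],"rot":[0,0,0]},{"xyz":[0,2,0],"rot":[0,0,0]},{"xyz":[0,2,0],"rot":[0,0,0]}]'
python3 -m inch '[{"xyz":[0,1,0],"rot":[0,0,0]},{"xyz":[0,2,0],"rot":[0,0,0]},{"xyz":[0,2,0],"rot":[0,0,0]}]'
```

```text
t: 12.78
ee_pos: [569.7, -1.7, 85.6]
orientation: [2.376, 2.055, 0.0]
ft_force: [-2.9, 1.9, -1.0]
width: 0.8
grasp_force: 1.4
t: 13.03
ee_pos: [569.9, -1.8, 85.6]
orientation: [-2.375, -2.053, 0.004]
ft_force: [-7.4, 4.2, 4.7]
width: 0.7
grasp_force: 4.3
```

One more millimetre to be sure, then I retreat toward the robot and up, and look.

```bash
python3 -m inch '[{"xyz":[0,1,0],"rot":[0,0,0]},{"xyz":[0,1.5,0],"rot":[0,0,0]},{"xyz":[0,1.5,0],"rot":[0,0,0]}]'
python3 -m inch '[{"xyz":[0,-6,0],"rot":[0,0,0]},{"xyz":[0,-22,0],"rot":[0,0,0]},{"xyz":[0,-40,-10],"rot":[0,0,0]},{"xyz":[0,-60,-30],"rot":[0,0,0]},{"xyz":[0,-80,-55],"rot":[0,0,0]},{"xyz":[0,-100,-80],"rot":[0,0,0]},{"xyz":[0,-120,-105],"rot":[0,0,0]},{"xyz":[0,-140,-120],"rot":[0,0,0]},{"xyz":[0,-150,-125],"rot":[0,0,0]},{"xyz":[0,-150,-125],"rot":[0,0,0]},{"xyz":[0,-150,-125],"rot":[0,0,0]}]'
python3 - <<'E'
from h import *
im=cv2.cvtColor(ctrl.get_image("top"),cv2.COLOR_RGB2BGR); s=cv2.cvtColor(ctrl.get_image("side"),cv2.COLOR_RGB2BGR)
cv2.imwrite("pics/t7.png",np.vstack([cv2.resize(im[130:200,130:330],(800,280),interpolation=cv2.INTER_CUBIC),np.hstack([cv2.resize(s,(400,300)),cv2.resize(im,(400,300))])]))
E
```

```text
t: 13.28
ee_pos: [569.9, -1.8, 85.5]
orientation: [-2.373, -2.052, 0.007]
ft_force: [-12.5, 5.2, 8.5]
width: 0.7
grasp_force: 6.7
t: 14.2
ee_pos: [425.5, 19.3, 210.9]
orientation: [2.375, 2.054, 0.003]
ft_force: [0.3, -0.9, -1.1]
width: 0.6
grasp_force: 0.0
```

View pics/t7.png

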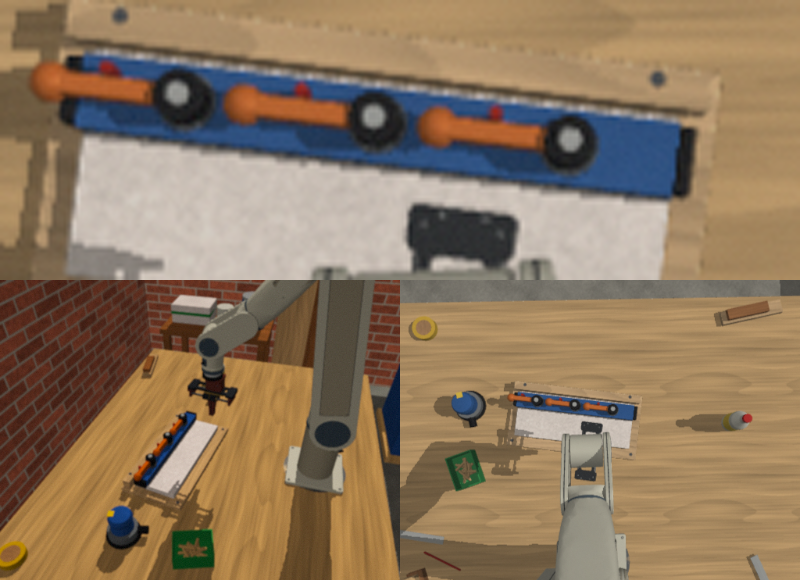

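All three levers lie along the beam against their red pins, at (108,68), (302,90) and (496,112) in the crop. The sander, glue and bin are untouched, so I hand in.

```bash
python3 -c "
from workcell import ctrl
print(ctrl.close_job())"
```

```text
the job is handed in; nothing more can be done
None
```

All three clamp levers are fully home against their red pins, the middle one tightened first, then left, then right; the sander, glue bottle and bin were not touched, and the job was handed in at about 14 s.

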